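# Level the setting stand and lay the tread depth tool flush against its bar

### The job

The tire tread depth tool needs its zero checked on the green setting stand. First turn the red wing knob until the hinged aluminium platform sits level (within about a degree), then lay the orange tool foot-down on the platform with its bright steel edge flush against the long face of the raised setting bar, along its whole length and not hanging past either end of the bar. Let go of the tool and leave the lug nut covers, jar and hex key where they are.

Things in the scene. Friction and masses are not known exactly. Their poses are not given: they have to be found in the camera images.
- tool: orange tire tread depth tool, 0.25 kg, on its foot: 36 (x) by 150 (y) by 8 mm high; the bright steel straight edge is the +x side, 18 mm from the middle. Grip: upright orange block on the foot's middle, 16 (x) by 52 (y) mm, 8 to 46 mm up, with a stem and black cap (16 mm across) above it to 56 mm; the white patch is on its -x side. Origin: centre of the underside, z up
- edge_left (a point): lower corner of the tool's bright edge at its +y end, tool axes (18, 75, 0 mm from the tool's origin)
- edge_right (a point): lower corner of the tool's bright edge at its -y end, tool axes (18, -75, 0 mm from the tool's origin)
- stand: green fixed levelling stand: base plate 160 mm (x) by 300 mm (y, from -130 to +170) by 12 mm high. Platform hinge line along x at y = -110 mm, z = 52 mm; knob pedestal 64 by 50 mm at y = +150 mm, 62 mm high. Origin: on the table under the platform's middle, z up
- bar_face (a point): foot of the setting bar's long face, at mid-length, on the platform's top (60 mm above the table when level). Axes turn with the platform: x into the bar, y along it away from the hinge, z up. Dark steel bar 190 mm long (y +-95), x 0 to 35, 12 mm above the platform. The tool goes on the bare plate at x -115 to 0, y +-110 mm, 8 mm thick
- platform (a joint): tilt of the platform, rad: 0 level, negative with the knob end down; starts tilted
- knob_grip (a point): on the upright axis of the red wing knob, at gripping height, 94 mm above the table. Wing 54 mm long, 14 mm thick, 72 to 106 mm above the table, on a black disc (52 mm across, top at 72 mm). x axis along the wing, a white mark on its +x half; it turns with the knob
- knob (a joint): turn of the knob, rad, growing clockwise from above (-1.7 to 0.9); stays where left. Ten times the platform's tilt: level at 0, where the wing lies along the stand's x with its mark towards the bar's side. Starts negative: turn it clockwise to raise the knob end
- cover0: black plastic lug nut cover, bystander: 48 mm across the foot, 36 mm above it, 55 mm high, standing; origin at the centre of its underside
- cover1: black plastic lug nut cover, bystander: 48 mm across the foot, 36 mm above it, 55 mm high, standing; origin at the centre of its underside
- cover2: black plastic lug nut cover, bystander: 48 mm across the foot, 36 mm above it, 55 mm high, standing; origin at the centre of its underside
- cover3: black plastic lug nut cover, bystander: 48 mm across the foot, 36 mm above it, 55 mm high, standing; origin at the centre of its underside
- jar: glass jar with a steel cap, bystander: 72 mm across, 100 mm high; origin at the centre of its underside
- hexkey: chrome hex key lying flat, bystander: long arm 160 mm along its x at y = -20 mm, short arm at x = +80 mm up to y = +50 mm, 12 mm thick; origin on the table between the arms
Mind the look-alikes: they are no part of the job. What is meant by the tool is not purple, and is the smaller of those in its own colour.

How it is judged:
By the outcome, as a careful person would: the job done as asked, in the order asked, and still so for the second after the job is handed in, with the robot touching nothing.
It also fails if it takes over 59 s, if anything falls off the work surface, if the arm or the gripper's body presses on something with over 40 N, if the wrist force passes 120 N, or if a joint passes its speed limit or range.

### The arm

A 6-joint arm with a two-finger parallel gripper is mounted at the origin on the work surface. World frame = base frame: x ahead of the robot, y to its left, z up, the work surface at z = 0. Lengths are in m, angles in rad, forces in N, time in s.
With the tool pointing down it reaches from about 0.325 to 0.9 m from the base axis. Payload 6.1 kg.
Tool frame: the origin (TCP) lies midway between the tips of the shut fingers; the grasp point (between the pads) lies 19 mm behind it; z points along the fingers, y is the line along which they close (so a half turn about z gives the same grasp; the last joint's range is limited). The gripper opens to 85 mm and grips with 20 to 120 N. Pads are 22 mm wide; open, the fingers measure 114 mm over their backs; the gripper's body (76 mm by 85 mm) begins 54 mm behind the grasp point. The pads swing forward as they close: fully open they stand 13 mm farther back than shut.
Start: joints at [1.198, 0.22, 1.526, -0, 1.395, -0.126], TCP at [0.153, 0.606, 0.231] pointing down, gripper open.
Joint ranges: [-2.98, 2.98], [-0.91, 2.08], [0.09, 2.57], [-1.24, 4.39], [0.2, 2.65], [-2.68, 2.68]. Speed limits (rad/s): [2.57, 2.57, 3.01, 3.14, 3.14, 3.14].

### API

Orientations are given as [roll, pitch, yaw] about the fixed x, y, z axes, in that order (R = Rz(yaw) Ry(pitch) Rx(roll)).
In Python, from plant import movep, move_l, set_joints, gripper_to, hold, inverse_kinematics, observe, get_image, get_calibration, Unreachable, job_done gives the robot as it stands. Calls block until the motion is done:
- movep(position, orientation): joint-space move of the TCP to a pose.
- move_l(position, feed=0.15, rotation=None, max_force=None): straight line of the TCP; rotation=None keeps the orientation; feed is the mean speed in m/s. With max_force (N) it stops when the force on the tool has changed by that much, and returns True; else False.
- set_joints(angles): joint-space move.
- gripper_to(opening, f_grip=None): finger opening in m; f_grip is the grip in N (None keeps the last); returns when the fingers have stopped.
- hold(seconds).
- inverse_kinematics(position, orientation): joint angles nearest the present ones, or None.
- observe(): the state.
- get_image(name): name is "side" or "top"; returns (picture, depth): 400x640x3 uint8, red, green, blue; 400x640 float32, m along the optical axis (not along the pixel's ray), 0 where there is no reading.
- get_calibration(name): a dict with "intrinsics" (3x3 intrinsics, pixels), "dist_coeffs" ([k1, k2, p1, p2, k3] as OpenCV has them; the pictures are not rectified), "world_from_camera" (4x4, takes a point from camera to world coordinates). Camera axes: x right, y down, z forward; pixel columns grow to the right and rows downward; lengths in m; the calibration is good to about 2 mm. A picture is of the moment at which its call begins. get_calibration takes no time and is no camera call.
A pose or a line that the arm cannot do raises Unreachable and nothing moves.
- job_done(): hands the job in; it is judged then, once.
The state is a dict: "time_s": time; "q": joint angles; "joint_velocities": joint speeds; "joint_torque": joint torques, N m; "eef_pos": TCP position; "tcp_rot": TCP orientation; "ft_force": force on the tool from outside, world axes, zero at the start; "torque": the same for the moment, N m; "opening": finger opening in m; "grasp_force": force on a finger pad.
Only numpy, scipy, OpenCV 4.12 (cv2) and the standard library are available. Lean on these libraries where they do the work, as an engineer would, in place of code of your own. Each camera call takes 0.05 s, during which the arm holds its last target. There are 200 camera calls.

## Working session

There is one attempt and no reset: what is moved stays moved. The work goes in short steps, each a Python script; the robot and the scene stay as the last script left them, time stands still between calls to the robot, and variables do not carry over. Pictures are saved under pics/ and viewed, at most 10 in all, crops included, and the job is handed in when it is done.

```bash
ls; mkdir -p pics; python3 - <<'E'
from plant import *
import cv2,numpy as np
for n in ("side","top"):
    p,d=get_image(n); cv2.imwrite(f"pics/{n}0.png",p[:,:,::-1]); np.savez(f"{n}0.npz",p=p,d=d)
    c=get_calibration(n); print(n,c["intrinsics"],c["dist_coeffs"],np.round(c["world_from_camera"],3))
print(observe())
E
```

```text
pics
side [[393.1498407    0.         321.48780355]
 [  0.         393.1498407  199.42388243]
 [  0.           0.           1.        ]] [-0.0563884  0.         0.         0.         0.       ] [[-0.998 -0.04   0.045  0.532]
 [-0.061  0.63  -0.774  0.827]
 [ 0.003 -0.776 -0.631  0.751]
 [ 0.     0.     0.     1.   ]]
top [[404.28823604   0.         315.48390163]
 [  0.         404.28823604 198.00512449]
 [  0.           0.           1.        ]] [0.0162495 0.        0.        0.        0.       ] [[ 1.500e-02 -9.930e-01  1.130e-01  4.510e-01]
 [-1.000e+00 -1.500e-02 -1.000e-03 -1.000e-03]
 [ 2.000e-03 -1.130e-01 -9.940e-01  1.089e+00]
 [ 0.000e+00  0.000e+00  0.000e+00  1.000e+00]]
{'time_s': 0.1, 'q': array([ 1.19789916e+00,  2.21160313e-01,  1.52752130e+00, -1.28020616e-05,
        1.39466821e+00, -1.26045828e-01]), 'joint_velocities': array([-0.00057115, -0.00407141, -0.0010875 , -0.00013291,  0.00108726,
        0.0005275 ]), 'joint_torque': array([ 1.52942535e-03, -4.98242998e+01, -3.90545976e+01, -2.46659492e-04,
        5.59946973e-03,  3.07514620e-05]), 'eef_pos': array([0.15249437, 0.60554765, 0.23028752]), 'tcp_rot': array([-3.13984784e+00, -2.08397336e-04,  2.89474339e+00]), 'ft_force': array([ 0.73277973, -0.09794171,  1.05186491]), 'torque': array([-0.01927946,  0.04369273, -0.00599095]), 'grasp_force': 0.0, 'opening': 0.08516286370584611}
```

View pics/top0.png

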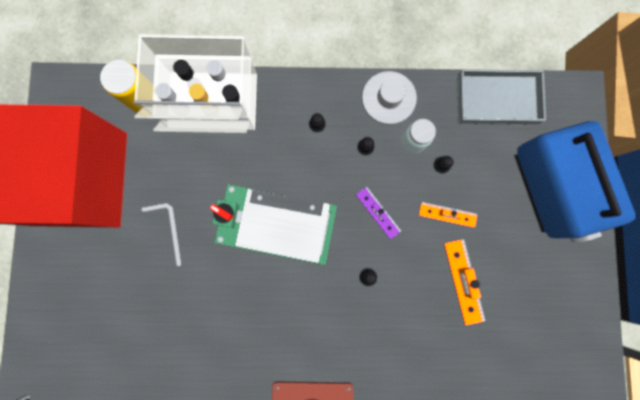

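View pics/side0.png

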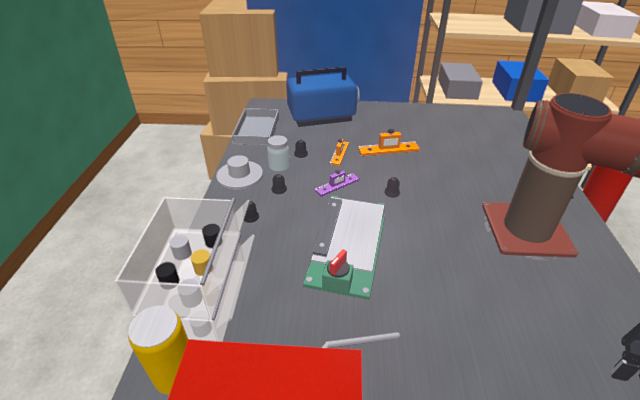

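The top view shows the stand around (275,225) with the red knob at (221,213). There are three tool look-alikes: purple (379,212), small orange (448,215) and large orange (465,283). The small orange one at (448,215) fits, being not purple and the smaller of the two oranges. I'll confirm it in an enlarged crop.

```bash
cat > h.py <<'E'
from plant import *
import cv2,numpy as np
def cal(n):
    c=get_calibration(n); return np.array(c["intrinsics"]),np.array(c["dist_coeffs"]),np.array(c["world_from_camera"])
def ray(n,uv,z):
    "pixels -> world points on plane z"
    K,D,T=cal(n); uv=np.asarray(uv,float).reshape(-1,1,2)
    r=np.c_[cv2.undistortPoints(uv,K,D).reshape(-1,2),np.ones(len(uv))]@T[:3,:3].T
    return T[:3,3]+r*((z-T[2,3])/r[:,2])[:,None]
def proj(n,P):
    K,D,T=cal(n); W=np.linalg.inv(T)
    return cv2.projectPoints(np.asarray(P,float).reshape(-1,1,3),W[:3,:3],W[:3,3],K,D)[0].reshape(-1,2)
def cloud(n,d):
    K,D,T=cal(n); v,u=np.mgrid[:400,:640]
    r=cv2.undistortPoints(np.stack([u,v],-1).reshape(-1,1,2).astype(float),K,D).reshape(400,640,2)
    P=np.dstack([r,np.ones((400,640))])*d[...,None]
    return P@T[:3,:3].T+T[:3,3]
E
python3 - <<'E'
from h import *
t=np.load("top0.npz"); s=np.load("side0.npz")
f=lambda p,x,y,w,h,k:cv2.resize(p[y:y+h,x:x+w,::-1],None,fx=k,fy=k,interpolation=cv2.INTER_CUBIC)
a=f(t['p'],205,175,140,100,5.7)[:,:790]; b=f(t['p'],410,190,80,140,2.1); c=f(s['p'],300,190,100,115,2.5)
o=np.zeros((600,800,3),np.uint8); o=cv2.resize(a,(560,400)); 
can=np.zeros((600,800,3),np.uint8); can[:400,:560]=o; can[:294,565:565+168]=b; can[300:300+287,565-15:800]=c[:287,:250]
d=f(s['p'],310,120,120,75,2.6); can[405:405+195,:312]=d; cv2.imwrite("pics/crop1.png",can)
for n,z in(("top",t),("side",s)):
    h=cv2.cvtColor(z['p'],cv2.COLOR_RGB2HSV); C=cloud(n,z['d'])
    m=cv2.inRange(h,(8,150,120),(22,255,255)); cs,_=cv2.findContours(m,0,2)
    for q in cs:
        if cv2.contourArea(q)>60:
            print(n,cv2.minAreaRect(q))
    m=cv2.inRange(h,(45,80,40),(85,255,255)); cs,_=cv2.findContours(m,0,2); q=max(cs,key=cv2.contourArea); print("green",cv2.minAreaRect(np.vstack([k for k in cs if cv2.contourArea(k)>30])) )
    # platform plane: white pixels near
    m=(h[...,1]<40)&(h[...,2]>190)&(C[...,2]>.02)&(C[...,2]<.1)&(abs(C[...,0]-.37)<.17)&(C[...,1]>-.1)&(C[...,1]<.25)
    P=C[m]; c=P.mean(0); u,sv,v=np.linalg.svd(P-c,full_matrices=False); print(m.sum(),c,v[2],sv/np.sqrt(len(P)))
E
```

```text
top ((465.0575866699219, 281.5980529785156), (85.20840454101562, 22.73889923095703), 75.52970886230469)
top ((447.4954833984375, 215.520751953125), (57.78086471557617, 11.76860237121582), 12.26477336883545)
top ((198.0, 92.0), (14.0, 16.0), 90.0)
green ((272.65386962890625, 223.23077392578125), (118.6502456665039, 60.59988021850586), 11.309932708740234)
3828 [0.48022138 0.08116342 0.04654085] [-0.02124404 -0.12350825 -0.99211612] [0.06546798 0.03292847 0.0023614 ]
side ((197.93565368652344, 260.8083190917969), (17.138530731201172, 24.542789459228516), 21.250505447387695)
side ((338.8276062011719, 152.4310302734375), (10.027547836303711, 27.29721450805664), 21.801406860351562)
side ((387.9642333984375, 142.7845916748047), (20.783863067626953, 59.022438049316406), 84.64418029785156)
side ((161.97132873535156, 117.80255126953125), (48.32632827758789, 9.886553764343262), 2.045408248901367)
green ((188.54969787597656, 144.74302673339844), (402.1959533691406, 272.28363037109375), 5.292947292327881)
2589 [0.47983537 0.08532363 0.04546045] [0.02056292 0.12031141 0.99252321] [0.06056053 0.03128859 0.00156112]
```

View pics/crop1.png

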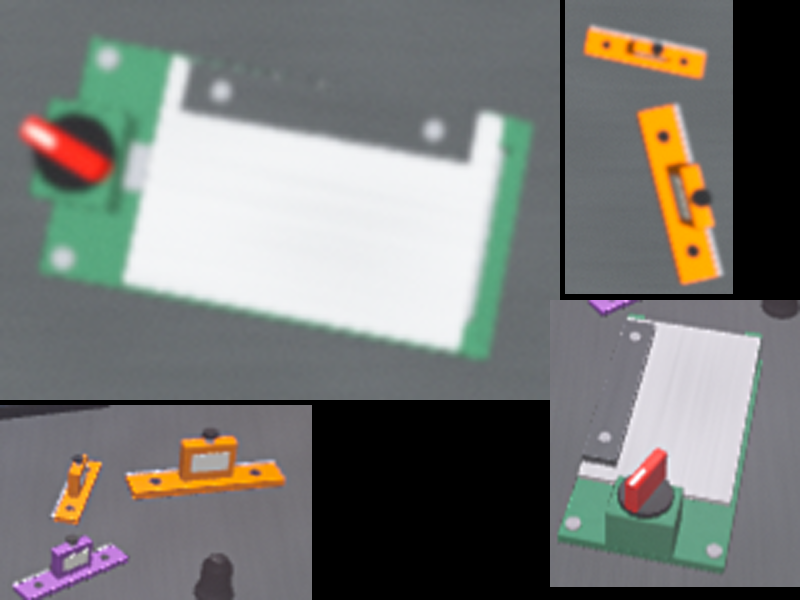

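The crop confirms it: small orange tool, bright edge facing away from the robot and white patch towards it. The bar is on the far side of the platform, and the knob mark points left and slightly up in the top view, so it has to turn clockwise. Next I'll measure the poses.

```bash
cat >> h.py <<'E'
def measure(verbose=True):
    out={}
    for n in("top","side"):
        p,d=get_image(n); h=cv2.cvtColor(p,cv2.COLOR_RGB2HSV); C=cloud(n,d)
        box=(C[...,0]>.3)&(C[...,0]<.62)&(C[...,1]>-.1)&(C[...,1]<.32)
        # platform plate
        m=((h[...,1]<40)&(h[...,2]>190)&(C[...,2]>.015)&(C[...,2]<.085)&box).astype(np.uint8)
        k,l,st,_=cv2.connectedComponentsWithStats(m); i=1+st[1:,4].argmax(); m=l==i
        P=C[cv2.erode(m.astype(np.uint8),np.ones((3,3)))>0]
        A=np.c_[P[:,:2],np.ones(len(P))]; co=np.linalg.lstsq(A,P[:,2],rcond=None)[0]
        r=abs(A@co-P[:,2])<.004; co=np.linalg.lstsq(A[r],P[r,2],rcond=None)[0]
        rect=cv2.minAreaRect(C[m&(abs(C[...,:2]@co[:2]+co[2]-C[...,2])<.006)][:,:2].astype(np.float32))
        print(n,"plate slope",co[:2].round(4),"rect",np.round(rect[0],4),np.round(rect[1],4),round(rect[2],2))
        # knob
        R=(((h[...,0]<8)|(h[...,0]>172))&(h[...,1]>130)&(h[...,2]>90)&box&(C[...,2]>.06)&(C[...,2]<.12))
        R|=(h[...,1]<60)&(h[...,2]>200)&box&(C[...,2]>.095)&(C[...,2]<.115)
        T=C[R&(abs(C[...,2]-.106)<.006)][:,:2]
        if len(T)>8:
            q=cv2.minAreaRect(T.astype(np.float32)); v=np.linalg.svd(T-T.mean(0))[2][0]
            print(n,"wing top",len(T),T.mean(0).round(4),"rect",np.round(q[0],4),np.round(q[1],4),"dir deg",round(np.degrees(np.arctan2(v[1],v[0])),1))
        # tool
        m=cv2.inRange(h,(8,150,100),(22,255,255))>0
        t=m&(C[...,2]>.003)&(C[...,2]<.12)&(C[...,1]<.25)
        k,l,st,ce=cv2.connectedComponentsWithStats(t.astype(np.uint8))
        for i in range(1,k):
            if st[i,4]>60:
                Q=C[l==i]; 
                for nm,zz in(("all",Q),("upper",Q[Q[:,2]>np.percentile(Q[:,2],98)-.012])):
                    q=cv2.minAreaRect(zz[:,:2].astype(np.float32))
                    print(n,"orange",ce[i].round(),nm,len(zz),np.round(q[0],4),np.round(q[1],4),round(q[2],1),"z",np.percentile(zz[:,2],[2,98]).round(3))
E
python3 -c "
from h import *
measure()"
```

```text
top plate slope [-0.0235 -0.1219] rect [0.4994 0.0886] [0.2358 0.1502] 79.99
top wing top 104 [0.5233 0.2278] rect [0.5251 0.231 ] [0.0527 0.0139] dir deg -120.4
top orange [447. 216.] all 623 [ 0.533  -0.3543] [0.1493 0.0316] 78.4 z [0.004 0.049]
top orange [447. 216.] upper 105 [ 0.5349 -0.3544] [0.0512 0.0156] 78.2 z [0.04  0.057]
top orange [463. 282.] all 1443 [ 0.3593 -0.3897] [0.214  0.0469] 13.3 z [0.007 0.069]
top orange [463. 282.] upper 255 [ 0.3604 -0.3931] [0.0741 0.0251] 13.4 z [0.059 0.08 ]
side plate slope [-0.0206 -0.1214] rect [0.5012 0.083 ] [0.2223 0.1495] 79.18
side wing top 103 [0.529 0.235] rect [0.5289 0.233 ] [0.0521 0.0135] dir deg 59.9
side orange [388. 146.] all 588 [ 0.3633 -0.389 ] [0.2139 0.0498] 13.0 z [0.004 0.066]
side orange [388. 146.] upper 107 [ 0.3637 -0.3923] [0.0734 0.0268] 11.0 z [0.055 0.068]
side orange [339. 153.] all 196 [ 0.5356 -0.3554] [0.1548 0.0301] 77.9 z [0.004 0.045]
side orange [339. 153.] upper 35 [ 0.5384 -0.3526] [0.0579 0.0148] 77.0 z [0.035 0.046]
```

```bash
python3 - <<'E'
from h import *
z=np.load("top0.npz"); C=cloud("top",z['d']); B=C[110:220,5:120].reshape(-1,3); B=B[B[:,2]>.03]; print("box",B.min(0),B.max(0))
pi=np.pi
k=np.array([.527,.232]); 
def go(x,y,z,yaw): movep([x,y,z],[pi,0,yaw])
move_l([.16,.40,.30],feed=.3)
go(.36,.2,.30,np.radians(60)); go(*k,.16,np.radians(60))
o=observe(); print(o['time_s'],o['q'].round(3),o['eef_pos'],o['tcp_rot'],o['ft_force'])
E
```

```text
box [ 0.45137119 -0.00079219  0.03021104] [0.74910969 0.682936   1.08855536]
3.05 [0.279 0.164 1.728 0.    1.249 0.801] [0.52658354 0.23286459 0.16065189] [ 3.14158613e+00 -2.20799079e-04  1.04888164e+00] [-0.16467835  0.05294013 -0.33413949]
```

```bash
python3 - <<'E'
from h import *
print(move_l([.527,.232,.079],feed=.08,max_force=15))
gripper_to(0.0,f_grip=40)
o=observe(); print(o['opening'],o['grasp_force'],o['ft_force'],o['eef_pos'],o['q'][5])
q=o['q'].copy(); q[5]+=np.radians(70.2); set_joints(q); hold(.3)
o=observe(); print(o['opening'],o['ft_force'],o['torque'],np.degrees(o['tcp_rot'][2]),o['time_s'])
gripper_to(.06); move_l([.527,.232,.17],feed=.15)
movep([.40,.0,.32],[np.pi,0,np.radians(-11.7)])
print(observe()['time_s']); measure()
E
```

```text
False
0.013365113607331761 44.74729835987091 [ 3.6338942  -2.68886863 -0.20688054] [0.52782829 0.23157076 0.07932589] 0.8015278639716464
0.013243326637978886 [ 0.72821038  5.16218197 -0.11234233] [ 0.95668515 -0.10911998  0.10363239] -10.203464542194865 6.2917
8.725
top plate slope [-0.0025 -0.0012] rect [0.4995 0.089 ] [0.2367 0.1488] 80.0
top wing top 106 [0.5229 0.2307] rect [0.5259 0.2311] [0.0147 0.051 ] dir deg 167.9
top orange [447. 216.] all 611 [ 0.533  -0.3545] [0.1494 0.0318] 78.4 z [0.004 0.049]
top orange [447. 216.] upper 102 [ 0.5351 -0.3543] [0.0527 0.0155] 79.3 z [0.038 0.056]
top orange [463. 283.] all 1437 [ 0.3609 -0.3964] [0.2139 0.0596] 13.1 z [0.006 0.07 ]
top orange [463. 283.] upper 250 [ 0.3604 -0.3929] [0.0738 0.0244] 14.4 z [0.061 0.081]
side plate slope [0.0014 0.0001] rect [0.5016 0.0837] [0.2208 0.1488] 79.4
side wing top 112 [0.5277 0.2345] rect [0.5291 0.2332] [0.0127 0.0509] dir deg 172.0
side orange [388. 146.] all 583 [ 0.3635 -0.388 ] [0.214  0.0525] 12.4 z [0.004 0.066]
side orange [388. 146.] upper 104 [ 0.364  -0.3929] [0.0736 0.0268] 10.4 z [0.054 0.067]
side orange [339. 153.] all 196 [ 0.5359 -0.3548] [0.1527 0.0298] 78.1 z [0.004 0.046]
side orange [339. 153.] upper 33 [ 0.5374 -0.3535] [0.0541 0.0148] 75.4 z [0.037 0.048]
```

Plate is level (slope about 0.1°) and the wing lies along the stand's x. Now grasping the tool.

```bash
python3 - <<'E'
from h import *
yaw=np.radians(78.3); R=[np.pi,0,yaw]
movep([.5355,-.354,.14],R); gripper_to(.05)
print(move_l([.5355,-.354,.020],feed=.1,max_force=12), observe()['eef_pos'])
gripper_to(0.0,f_grip=40); o=observe(); print(o['opening'],o['grasp_force'],o['ft_force'],o['q'].round(2))
move_l([.5355,-.354,.17],feed=.15); o=observe(); print(o['opening'],o['ft_force'],o['time_s'])
for n in("top","side"):
    p,d=get_image(n); cv2.imwrite(f"pics/{n}1.png",p[:,:,::-1])
a=cv2.imread("pics/top1.png")[120:320,200:500];b=cv2.imread("pics/side1.png")[60:260,250:450]
cv2.imwrite("pics/c2.png",cv2.resize(np.hstack([a,b]),None,fx=1.6,fy=1.6))
E
```

```text
False [ 0.53613709 -0.35452541  0.02100908]
0.015252472813280139 39.84097346663475 [0.40755948 0.11043943 2.97382041] [-0.71  0.48  1.62  0.    1.04 -0.5 ]
0.015194948383899322 [ 0.48089365  0.01315957 -3.41054595] 13.8
```

View pics/c2.png

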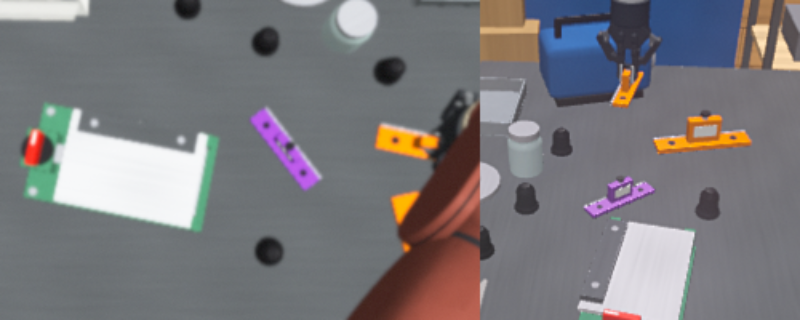

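Tool is held level. Next it goes above the plate, short of the bar.

```bash
cat >> h.py <<'E'
a=np.radians(-10.3); ex=np.array([np.cos(a),np.sin(a),0]); ey=np.array([-ex[1],ex[0],0]); S=np.array([.5008,.085,0]); BF=S+.040*ex
def at(x,y,z): return BF+x*ex+y*ey+np.array([0,0,z])
E
python3 - <<'E'
from h import *
yaw=np.radians(79.7)
movep(at(-.040,0,.17),[np.pi,0,yaw])
print(move_l(at(-.040,0,.095),feed=.12), observe()['time_s'])
print(move_l(at(-.040,0,.073),feed=.03,max_force=4)); p=observe()['eef_pos']; print("touch",p)
z=p[2]+.001; move_l(np.r_[at(-.040,0,0)[:2],z],feed=.03); print(observe()['ft_force'])
print(move_l(at(-.008,0,z),feed=.02,max_force=10)); o=observe(); print((o['eef_pos']-BF)@ex,o['ft_force'],o['torque'],np.degrees(o['tcp_rot']),o['time_s'])
for n in("top","side"):
    p,d=get_image(n); cv2.imwrite(f"pics/{n}2.png",p[:,:,::-1])
a=cv2.imread("pics/top2.png")[160:290,190:350];b=cv2.imread("pics/side2.png")[170:300,280:440]
cv2.imwrite("pics/c3.png",cv2.resize(np.hstack([a,b]),None,fx=2.5,fy=2.5,interpolation=2))
E
```

```text
False 16.2917
True
touch [0.50100054 0.08515398 0.08042513]
[-0.19858539 -0.18524318 -3.01278695]
True
-0.017787453029499634 [0.84137974 1.37723206 0.85912795] [ 0.03962669 -0.21309915  0.0740185 ] [-1.79606441e+02  3.67164593e-02  7.96952040e+01] 18.1917
```

View pics/c3.png

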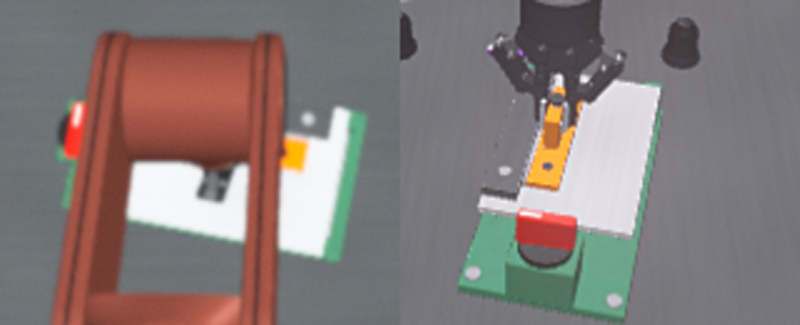

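Contact came at the expected 18 mm. Next: press it flush with a light grip, set it down, release and look.

```bash
python3 - <<'E'
from h import *
gripper_to(0.0,f_grip=20)
z=observe()['eef_pos'][2]; c=observe()['eef_pos']
print(move_l(c+.006*ex,feed=.015,max_force=18)); o=observe(); print((o['eef_pos']-BF)@ex,o['eef_pos'][2],o['ft_force'],o['torque'])
print(move_l(o['eef_pos']-[0,0,.006],feed=.015,max_force=5)); o=observe(); print((o['eef_pos']-BF)@ex,o['eef_pos'][2],o['ft_force'])
hold(.3); gripper_to(.04); hold(.2)
c=observe()['eef_pos']; move_l(np.r_[c[:2],.19],feed=.12)
movep([.40,-.2,.32],[np.pi,0,np.radians(79)])
print(observe()['time_s']); measure()
for n in("top","side"):
    p,d=get_image(n); cv2.imwrite(f"pics/{n}3.png",p[:,:,::-1]); np.savez(f"{n}3.npz",p=p,d=d)
a=cv2.imread("pics/top3.png")[175:275,205:345];b=cv2.imread("pics/side3.png")[190:290,290:430]
cv2.imwrite("pics/c4.png",cv2.resize(np.hstack([a,b]),None,fx=2.85,fy=2.85,interpolation=2))
E
```

```text
True
-0.017157112614070498 0.08043231580367934 [-1.11393466  1.01057196  5.12160413] [-0.20542872  0.23871657  0.02015041]
True
-0.01714328161301929 0.08039740663117254 [0.25774173 0.96106819 3.33799309]
22.2333
top plate slope [-0.003  -0.0056] rect [0.4997 0.0889] [0.2365 0.1501] 79.88
top wing top 107 [0.5229 0.2306] rect [0.5259 0.2317] [0.0149 0.0505] dir deg 170.1
top orange [283. 217.] all 596 [0.5195 0.0799] [0.1449 0.0276] 79.7 z [0.063 0.114]
top orange [283. 217.] upper 112 [0.5199 0.0799] [0.0509 0.0159] 79.6 z [0.102 0.116]
top orange [452. 246.] all 71 [ 0.454 -0.363] [0.0146 0.0515] 47.4 z [0.005 0.014]
top orange [452. 246.] upper 71 [ 0.454 -0.363] [0.0146 0.0515] 47.4 z [0.005 0.014]
side plate slope [-0.0001 -0.0065] rect [0.5018 0.0828] [0.2222 0.1491] 79.45
side wing top 106 [0.5275 0.2345] rect [0.5295 0.235 ] [0.0148 0.0496] dir deg 174.1
side orange [388. 146.] all 587 [ 0.3623 -0.3887] [0.2148 0.0505] 12.3 z [0.004 0.066]
side orange [388. 146.] upper 109 [ 0.3634 -0.3926] [0.0719 0.0246] 11.9 z [0.054 0.067]
side orange [341. 227.] all 402 [0.5217 0.0803] [0.1528 0.0304] 79.7 z [0.063 0.105]
side orange [341. 227.] upper 62 [0.5235 0.0801] [0.0545 0.0141] 79.0 z [0.093 0.106]
```

View pics/c4.png

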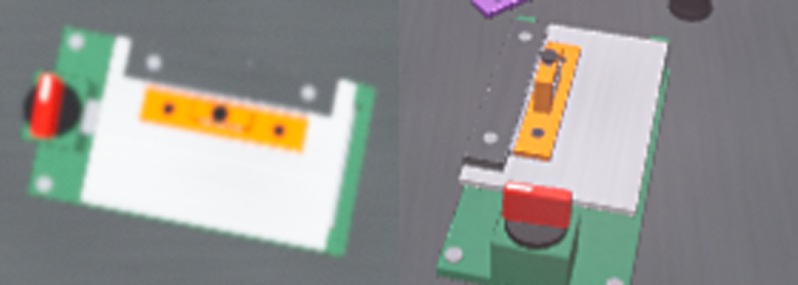

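```bash
python3 - <<'E'
import cv2,numpy as np
a=cv2.imread("pics/top3.png")[195:235,235:335];b=cv2.imread("pics/side3.png")[200:255,310:380]
a=cv2.resize(a,(780,312),interpolation=cv2.INTER_CUBIC);b=cv2.resize(b,(350,275),interpolation=cv2.INTER_CUBIC)
c=np.zeros((590,780,3),np.uint8);c[:312]=a;c[315:,:350]=b;cv2.imwrite("pics/c5.png",c)
E
```

```text
(no output)
```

View pics/c5.png

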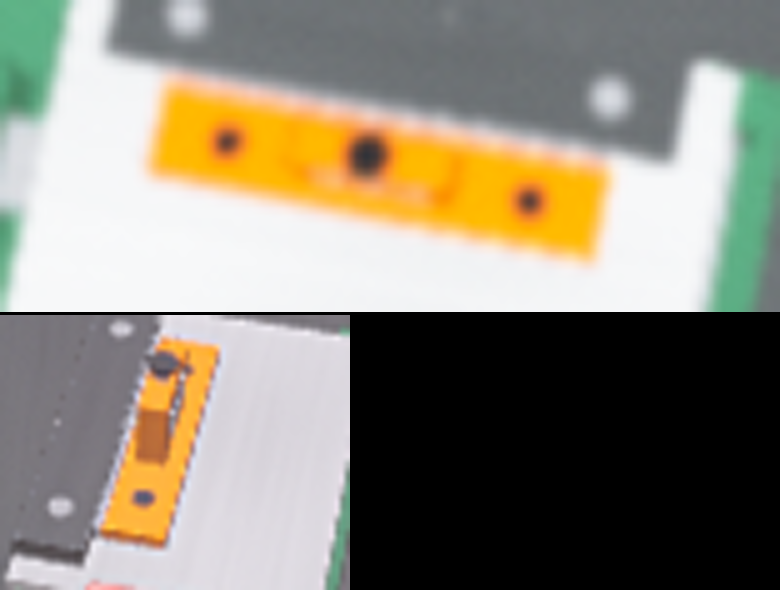

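The tool sits inside both bar ends, but the bright strip looks slightly wider at the left end. I'll measure the two edges.

```bash
cat > gap.py <<'E'
from h import *
from scipy.ndimage import map_coordinates as mc
def gap(n,p):
    hs=p.astype(float); V=hs.sum(2)/3; Sx=hs[...,0]-hs[...,2]  # orange: R-B large
    xs=np.arange(-.02,.02,.0003)
    for nm,I,z,ys,lo,hi in(("bar",V,.072,np.r_[-.092:-.08:.002,-.068:.07:.004,.08:.092:.002],0,0),("orange",Sx,.068,np.r_[-.06:.062:.004],0,0)):
        r=[]
        for y in ys:
            P=np.array([at(x,y,z) for x in xs]); uv=proj(n,P); f=mc(I,[uv[:,1],uv[:,0]],order=1)
            g=np.gradient(f); i=np.argmin(g) if nm=="orange" else None
            if nm=="bar": i=np.argmin(g[(xs>-.008)])+np.sum(xs<=-.008)
            r.append(xs[i]*1e3)
        r=np.array(r); c=np.polyfit(ys,r,1); k=abs(np.polyval(c,ys)-r)<1.5; c=np.polyfit(ys[k],r[k],1)
        print(n,nm,"slope deg %.2f at0 %.2f resid %.2f n %d"%(np.degrees(c[0]/1e3),c[1],np.std(r[k]-np.polyval(c,ys[k])),k.sum()))
E
python3 - <<'E'
from gap import *
for n in("top","side"): gap(n,np.load(n+"3.npz")['p'])
E
```

```text
top bar slope deg -0.26 at0 -0.38 resid 0.63 n 40
top orange slope deg -1.06 at0 -8.05 resid 0.85 n 21
side bar slope deg -0.81 at0 0.21 resid 0.54 n 38
side orange slope deg 0.26 at0 -3.03 resid 0.56 n 10
```

The edge fit is ambiguous (0.8° or so in the top view). A gentle nudge on the foot's back edge near each end will seat it against the bar.

```bash
python3 - <<'E'
from gap import *
gripper_to(0.0)
R=[np.pi,0,np.radians(79.7)]
movep(at(-.085,.055,.14),R)
for y in(.055,-.055,.055,-.055):
    move_l(at(-.080,y,.0645),feed=.12)
    hit=move_l(at(-.030,y,.0645),feed=.025,max_force=9); o=observe()
    print(y,hit,round(((o['eef_pos']-BF)@ex)*1e3,2),o['ft_force'].round(1))
    move_l(at(-.080,y,.0645),feed=.12)
move_l(at(-.085,-.055,.19),feed=.15)
movep([.40,-.2,.32],R); print(observe()['time_s']); measure()
for n in("top","side"):
    p,d=get_image(n); cv2.imwrite(f"pics/{n}4.png",p[:,:,::-1]); gap(n,p)
a=cv2.imread("pics/top4.png")[195:235,235:335];b=cv2.imread("pics/side4.png")[200:255,310:380]
a=cv2.resize(a,(780,312),interpolation=2);b=cv2.resize(b,(350,275),interpolation=2)
c=np.zeros((590,780,3),np.uint8);c[:312]=a;c[315:,:350]=b;cv2.imwrite("pics/c6.png",c)
E
```

```text
0.055 True -42.0 [ 0.3 -0.2 -1.3]
-0.055 True -42.06 [-0.5 -0.4  0.5]
0.055 True -42.01 [-0.1 -0.1 -0.3]
-0.055 True -42.14 [1.5 0.4 0.2]
37.9917
top plate slope [-0.0019 -0.008 ] rect [0.4997 0.0894] [0.2378 0.1502] 79.89
top wing top 103 [0.523  0.2308] rect [0.5259 0.2314] [0.0141 0.0505] dir deg 171.1
top orange [283. 216.] all 596 [0.5195 0.0796] [0.1446 0.0276] 79.7 z [0.063 0.114]
top orange [283. 216.] upper 104 [0.52   0.0799] [0.0506 0.0153] 80.6 z [0.102 0.116]
top orange [451. 246.] all 86 [ 0.4555 -0.3607] [0.0204 0.0501] 47.8 z [0.006 0.015]
top orange [451. 246.] upper 86 [ 0.4555 -0.3607] [0.0204 0.0501] 47.8 z [0.006 0.015]
side plate slope [ 0.0004 -0.0073] rect [0.502  0.0834] [0.2231 0.1492] 79.64
side wing top 109 [0.5271 0.2345] rect [0.5291 0.232 ] [0.016  0.0501] dir deg 173.7
side orange [388. 146.] all 592 [ 0.3634 -0.3906] [0.214 0.053] 13.1 z [0.004 0.067]
side orange [388. 146.] upper 102 [ 0.3637 -0.3917] [0.0734 0.0252] 12.1 z [0.056 0.068]
side orange [341. 227.] all 403 [0.5219 0.0805] [0.1512 0.0308] 79.5 z [0.063 0.105]
side orange [341. 227.] upper 63 [0.5233 0.0805] [0.0533 0.0138] 79.5 z [0.095 0.106]
top bar slope deg -0.11 at0 -0.09 resid 0.79 n 40
top orange slope deg -0.36 at0 -7.30 resid 0.79 n 19
side bar slope deg -0.91 at0 0.29 resid 0.67 n 38
side orange slope deg 0.35 at0 -2.80 resid 0.52 n 11
```

View pics/c6.png

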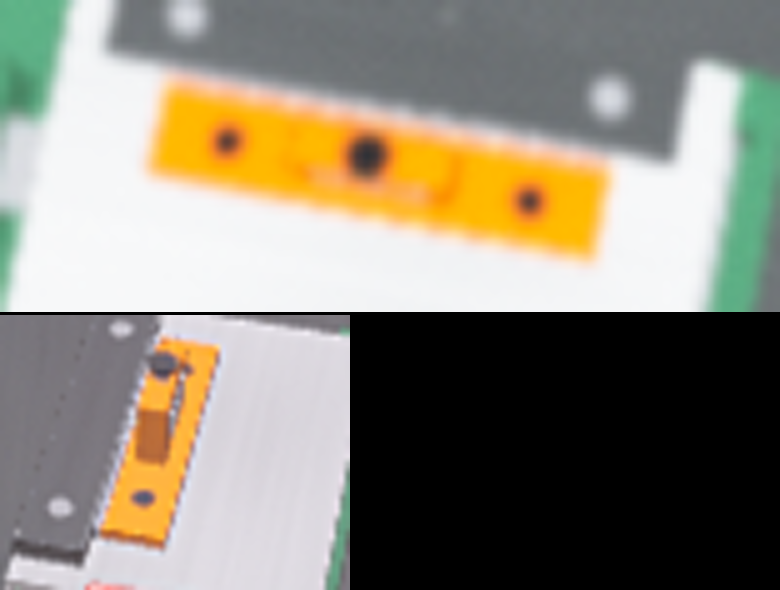

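Both ends touched at the same depth (−42.0 and −42.1 mm, twice), so the edge is flush along the bar. The platform is about 0.4° off level, and the tool is free and inside the bar's ends. Handing in.

```bash
python3 -c "
from plant import *
print(job_done(), observe()['time_s'])"
```

```text
the job is handed in; nothing more can be done
the job is handed in; nothing more can be done
```

The job is handed in: the platform measures about 0.4° from level, the orange tool lies released with its steel edge flush against the setting bar and inside both its ends, and I made no contact with the covers, jar or hex key.

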